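# Engage the stage-turntable drive with its crank key

### The job

First swing the hinged wooden cover of the drive box fully shut. Then take the crank key out of its wooden block, put its splined foot through the opening in the cover into the cross-slotted hub, turned so that the splines mesh, slide it fully home and push it down against the hub's spring to the bottom of its travel. Finish while still holding the key pressed fully down like that, and leave the tankard, bowl and candlestick where they are.

Things in the scene. Friction and masses are not known exactly. Their poses are not given: they have to be found in the camera images.
- drive_box: Fixed wooden box, 180 x 180 mm, 80 mm tall, walls 10 mm, open at the top under its cover; brass and steel gears and the hub inside. It stands flat on the table. Origin: centre of its underside. Its +x edge carries the cover's hinge; z up.
- cover (a joint): Cover angle, rad: 0 = shut, growing as it opens (starts 0.6 to 1.0). Light wooden plate 180 x 180 x 8 mm with a central round opening of 72 mm diameter, hinged along the box's top +x edge (box frame x = 90, z = 80 mm, axis y); its free edge, at -x, rises as it opens. Stiff hinge: it stays where it is left; a push of 1 to 4 N down on its upper face near the free edge shuts it.
- cover_edge (a point): Middle of the cover's free edge, on its upper face (180 mm from the hinge line).
- hub: Round steel hub, 58 mm diameter, at the box's centre, seen through the cover's opening. Origin: centre of its top face, 80 mm above the table unpressed (shut cover's top: 88 mm); z up. Its cross-shaped slot is 42 mm deep: two slots along hub x and y, each 12.5 mm wide, 38 mm long. Its turn about z is stiff (0.5 N m) and varies at the start; a quarter turn fits the same.
- plunger (a joint): How far the hub is pressed down, m: 0 = up, 0.006 = bottom stop. Spring loaded: about 12 N on the hub starts it moving, about 16 N holds it at the bottom; it springs back when released. The key's own weight (2 to 4 N) does not press it.
- key: Loose upright crank key, 0.2 to 0.4 kg. Origin: on its axis, at the underside of its collar (52 mm diameter, 6 mm thick); z up. Below: cross of four splines along key x and y, 34 mm across, 9 mm thick, 24 mm long (last 4 mm 31 x 7), then a 9 mm pilot pin, tip at -38 mm. Above: 16 mm shank; wooden grip bar 60 (x) x 18 (y) mm, at 62 to 90 mm. When home its origin meets the hub's.
- key_block: Fixed dark wooden block, 100 x 100 x 50 mm, with one round hole of 39 mm diameter, 44 mm deep, in the middle of its top, in which the key stands with its collar on the block's top. Origin: centre of the block's underside.
- tankard: Steel mug, 76 mm diameter, 100 mm tall, with a handle; a bystander. Origin: centre of its underside.
- bowl: Wooden bowl, 130 mm diameter, 50 mm tall; a bystander. Origin: centre of its underside.
- candlestick: Brass candlestick, 90 mm foot, 130 mm tall; a bystander. Origin: centre of its underside.
There are look-alikes about, which are no part of the job. What is shaped like the key but pink is not meant.

How it is judged:
By the outcome, as a careful person would: the job done as asked, in the order asked, and still so for the second after the job is handed in, while the arm keeps its last pose, push and grip.
It also fails if it takes over 58 s, if anything falls off the work surface, if the arm or the gripper's body presses on something with over 40 N, if the wrist force passes 120 N, or if a joint passes its speed limit or range.

### The arm

A 6-joint arm with a two-finger parallel gripper is mounted at the origin on the work surface. World frame = base frame: x ahead of the robot, y to its left, z up, the work surface at z = 0. Lengths are in m, angles in degrees, forces in N, time in s.
With the tool pointing down it reaches from about 0.3 to 0.75 m from the base axis. Payload 8.5 kg.
Tool frame: the origin (TCP) lies at the very end of the fingers, on their centre line; the grasp point (between the pads) lies 19 mm behind it (env.hold_point_z is the distance from the TCP to the grasp point, in m); z points along the fingers, y is the line along which they close (so a half turn about z gives the same grasp; the last joint's range is limited). The gripper opens to 85 mm and grips with 20 to 120 N. Pads are 22 mm wide; open, the fingers measure 114 mm over their backs; the gripper's body (76 mm by 85 mm) begins 54 mm behind the grasp point. The pads swing forward as they close: fully open they stand 13 mm farther back than shut.
Start: joints at [-89.57, 21.807, 74.336, -0, 83.858, -12.336], TCP at [0.122, -0.536, 0.231] pointing down, gripper open.
Joint ranges: [-178.18, 178.18], [-50.72, 133.34], [12.68, 142.11], [-81.47, 261.47], [9.98, 163.14], [-165.26, 165.26]. Speed limits (degrees/s): [136.94, 136.94, 180, 180, 180, 180].

### API

Orientations are given as a 3x3 rotation matrix whose columns are the frame's x, y, z axes.
In Python, from rig import env, optics gives the robot as it stands.
- The arm moves only by the shell command python3 -m jog 'ROWS' [OPENING] [FORCE]. ROWS is JSON, a list of rows, each an object with "linear": the shift along the tool's x, y, z in units of 40 mm (1.0 is 40 mm), a list of three; "roll": the turn about the tool's z in units of 5 degrees (1.0 is 5 degrees). A call has 1 to 12 rows; each row shifts and turns the commanded pose from where the row before left it, along the tool's axes as they then stand; what a row does not reach is not made up. A row lasts 1/12 s, in which the tool goes at most 41.7 mm and 7.16 degrees, less where a joint would pass 70% of its speed; a pose out of reach is approached as far as the arm can. A call is refused whole if a number of a shift passes 1 or a number of a turn 1, either way. A call with a gripper value outside its range is refused whole. OPENING is the opening, from -1 (shut) to 1 (fully open), set as the call begins (- or left out, the last holds). The fingers move at their own pace and stop on an object; FORCE is the grip in N (left out, the last holds). Time passes only in rows, so rows that do not move let the fingers close. It gives the time, the measured TCP pose, the force, the opening and the grip force at its end, in the units of the state.
- env.observe(): the state, without advancing time (a new reading comes with each control period).
- optics.get_image(name): name is "scene" or "top" or "wrist"; returns the picture (384x512x3 uint8, red, green, blue); there is no depth.
- optics.calibration(name): a dict with "fov_y" (degrees; the focal length in pixels is half the picture's height over the tangent of half this angle, whatever the lens; pixels are square), "cx", "cy" (the principal point, pixels), "D" ([k1, k2, p1, p2, k3] as OpenCV has them; the pictures are not rectified), "T" (4x4, takes a point from camera to world coordinates). Camera axes: x right, y down, z forward; pixel columns grow to the right and rows downward; lengths in m; the calibration is good to about 2 mm. A picture is of the moment at which its call begins: read the wrist's pose just before it. calibration takes no time and is no camera call; for the wrist camera it gives the pose at the moment of the call.
- env.close_job(): hands the job in; it is judged then, once.
The state is a dict: "time_s": time; "q": joint angles; "qvel": joint speeds; "joint_efforts": joint torques, N m; "position": TCP position; "tool_rot": TCP orientation; "ft_force": force on the tool from outside, world axes, zero at the start; "wrist_torque": the same for the moment, N m; "grip_width": finger opening in m; "gripper_force": force on a finger pad.
Only numpy, scipy, OpenCV 4.12 (cv2) and the standard library are available. Lean on these libraries where they do the work, as an engineer would, in place of code of your own. Each camera call takes 0.05 s, during which the arm holds its last target. There are 200 camera calls.

## Working session

There is one attempt and no reset: what is moved stays moved. The work goes in short steps, Python scripts to look and compute and a shell command to move; the robot and the scene stay as the last step left them, time stands still between calls to the robot, and variables do not carry over. Pictures are saved under pics/ and viewed, at most 10 in all, crops included, and the job is handed in when it is done.

```bash
mkdir -p pics; cat > h.py <<'E'
import numpy as np, cv2
from rig import env, optics
def K(c):
    f=192/np.tan(np.radians(c["fov_y"]/2)); return np.array([[f,0,c["cx"]],[0,f,c["cy"]],[0,0,1.]])
def ray(c,uv):
    uv=np.asarray(uv,float).reshape(-1,1,2)
    n=cv2.undistortPoints(uv,K(c),np.array(c["D"],float)).reshape(-1,2)
    T=np.array(c["T"]); d=np.c_[n,np.ones(len(n))]@T[:3,:3].T
    return T[:3,3],d
def plane(c,uv,z):
    o,d=ray(c,uv); return o+d*((z-o[2])/d[:,2])[:,None]
def proj(c,P):
    T=np.linalg.inv(np.array(c["T"])); P=np.asarray(P,float).reshape(-1,3)
    r,_=cv2.Rodrigues(T[:3,:3]); return cv2.projectPoints(P,r,T[:3,3],K(c),np.array(c["D"],float))[0].reshape(-1,2)
def snap(n,save=None):
    c=optics.calibration(n); im=optics.get_image(n)[:,:,::-1].copy()
    if save: cv2.imwrite(f"pics/{save}.png",im)
    return c,im
E
python3 - <<'E'
from h import *
a=[]
for n in ("scene","top"):
    c,im=snap(n,n); a.append(im); print(n,np.round(c["T"],3).tolist(),c["fov_y"],c["D"])
cv2.imwrite("pics/topbig.png",cv2.resize(a[1],(800,600),interpolation=cv2.INTER_CUBIC))
cv2.imwrite("pics/scenebig.png",cv2.resize(a[0],(800,600),interpolation=cv2.INTER_CUBIC))
E
```

```text
scene [[-0.535, 0.517, -0.668, 1.437], [0.845, 0.308, -0.438, 0.576], [-0.021, -0.798, -0.602, 0.876], [0.0, 0.0, 0.0, 1.0]] 43.40965933167394 [-0.13568618  0.          0.          0.          0.        ]
top [[-0.026, -0.994, 0.106, 0.437], [-1.0, 0.027, 0.005, 0.003], [-0.008, -0.105, -0.994, 1.413], [0.0, 0.0, 0.0, 1.0]] 47.99687317111944 [-0.0111399  0.         0.         0.         0.       ]
```

View pics/topbig.png

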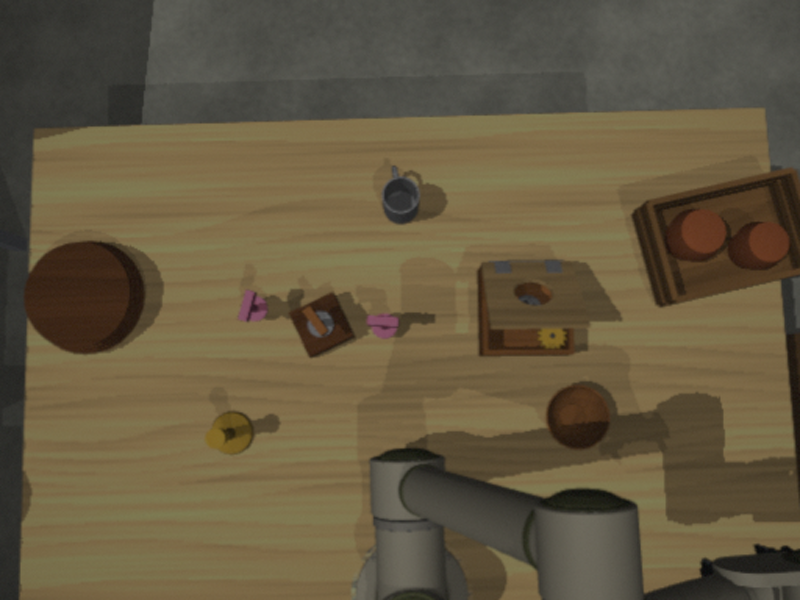

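View pics/scenebig.png

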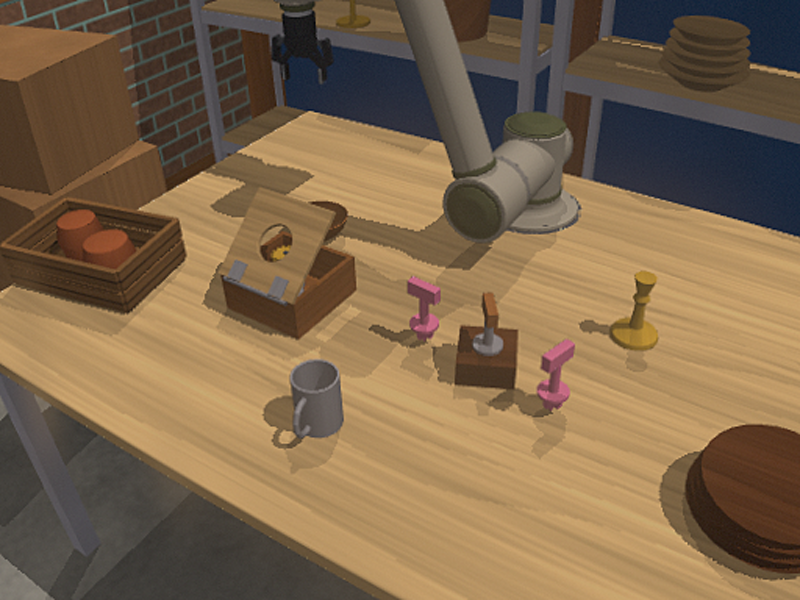

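The scene shows the real key (steel collar, wooden grip) standing in the dark block at top px (318,322) of the enlarged picture. The look-alikes are pink, at (253,306) and (383,326). The box is at about (530,310), its hinge on the far (+x) side and its cover open. Tankard (400,200), bowl (578,415), candlestick (232,432). I choose the one at (318,322) and check it in a close crop.

```bash
python3 - <<'E'
from h import *
im=cv2.imread("pics/top.png")
a=cv2.resize(im[175:240,175:240],(520,520),interpolation=cv2.INTER_CUBIC)  # 8x
b=cv2.resize(im[160:235,300:402],(780,573),interpolation=cv2.INTER_CUBIC)
b=cv2.resize(im[155:240,300:402],(0,0),fx=5,fy=5,interpolation=cv2.INTER_CUBIC)
a=cv2.resize(im[175:240,180:235],(0,0),fx=5,fy=5,interpolation=cv2.INTER_CUBIC)
H=max(a.shape[0],b.shape[0]); p=lambda x:cv2.copyMakeBorder(x,0,H-x.shape[0],0,5,cv2.BORDER_CONSTANT)
o=np.hstack([p(a),p(b)]); o=np.clip(o.astype(float)*1.6,0,255).astype(np.uint8); print(o.shape,a.shape)
cv2.imwrite("pics/crop1.png",o)
E
```

```text
(425, 795, 3) (325, 275, 3)
```

View pics/crop1.png

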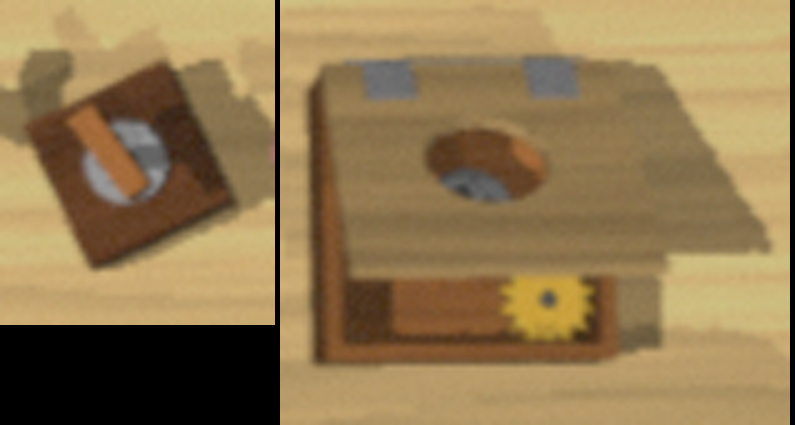

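The crop confirms it: steel collar and orange-brown wooden grip, in the dark block (corners at (165,62), (235,205), (95,268) and (25,125)). In the right half, the box's near rim runs (318,360)-(615,360), with hinges at the far edge (390,62)-(550,62).

```bash
python3 - <<'E'
from h import *
c=optics.calibration("top")
L=lambda q:[(180+x/5-.4,175+y/5-.4) for x,y in q]
R=lambda q:[(300+(x-280)/5-.4,155+y/5-.4) for x,y in q]
b=plane(c,L([(165,62),(235,205),(95,268),(25,125)]),.05); print("block",b.round(3).tolist(),b.mean(0))
print([np.linalg.norm(b[i]-b[i-1]).round(3) for i in range(4)])
print("collar",plane(c,L([(127,162)]),.056))
g=plane(c,L([(65,115),(95,102),(147,188),(125,200)]),.14);print("grip",g.round(3).tolist(),g.mean(0))
print("near rim z80",plane(c,R([(318,350),(612,350)]),.08).round(4).tolist(),"z=0 base",plane(c,R([(318,363)]),0).round(4).tolist())
print("hinge edge",plane(c,R([(320,63),(390,60),(550,57),(655,64)]),.085).round(4).tolist())
print("free edge h",[(z,plane(c,R([(350,278),(665,274)]),z).round(3).tolist()) for z in(.18,.2,.22)])
# steel hub / masks
s=optics.calibration("scene")
E
```

```text
block [[0.609, 0.145, 0.05], [0.517, 0.102, 0.05], [0.479, 0.191, 0.05], [0.571, 0.235, 0.05]] [0.54383146 0.16817191 0.05      ]
[np.float64(0.097), np.float64(0.102), np.float64(0.097), np.float64(0.102)]
collar [[0.54512222 0.16928313 0.056     ]]
grip [[0.567, 0.195, 0.14], [0.575, 0.178, 0.14], [0.523, 0.147, 0.14], [0.516, 0.16, 0.14]] [0.54518133 0.17019568 0.14      ]
near rim z80 [[0.4804, -0.1482, 0.08], [0.4756, -0.3292, 0.08]] z=0 base [[0.4745, -0.1569, 0.0]]
hinge edge [[0.6586, -0.1558, 0.085], [0.6593, -0.1994, 0.085], [0.6585, -0.299, 0.085], [0.6523, -0.3641, 0.085]]
free edge h [(0.18, [[0.518, -0.157, 0.18], [0.515, -0.337, 0.18]]), (0.2, [[0.516, -0.154, 0.2], [0.514, -0.331, 0.2]]), (0.22, [[0.515, -0.152, 0.22], [0.513, -0.326, 0.22]])]
```

```bash
cat >> h.py <<'E'
def rel(P,yaw=None):
    """shift to world point P in tool axes, 40mm units; tool yaw = angle of tool x in world"""
    s=env.observe(); R=np.array(s["tool_rot"]); p=np.array(s["position"])
    print("t",round(s["time_s"],2),"tcp",p.round(4),"F",np.round(s["ft_force"],1),"w",round(s["grip_width"],4),"gf",round(s["gripper_force"],1),"yaw_x",round(np.degrees(np.arctan2(R[1,0],R[0,0])),2),"q6",round(s["q"][5],1))
    print("units",((R.T@(np.array(P)-p))/.04).round(3))
E
python3 - <<'E'
from h import *
rel([.525,-.24,.231]); print(np.round(env.observe()["tool_rot"],3).tolist())
E
```

```text
t 0.1 tcp [ 0.1215 -0.5361  0.2308] F [ 0.1 -0.1 -0.3] w 0.0854 gf 0.0 yaw_x 12.77 q6 -12.3
units [ 1.1474e+01 -4.9920e+00  4.0000e-03]
[[0.975, 0.221, -0.0], [0.221, -0.975, 0.001], [0.0, -0.001, -1.0]]
```

```bash
python3 -m jog '[{"linear":[0.9,-0.4,0]},{"linear":[0.9,-0.4,0]},{"linear":[0.9,-0.4,0]},{"linear":[0.9,-0.4,0]},{"linear":[0.9,-0.4,0]},{"linear":[0.9,-0.4,0]},{"linear":[0.9,-0.4,0]},{"linear":[0.9,-0.4,0]},{"linear":[0.9,-0.4,0]},{"linear":[0.9,-0.4,0]},{"linear":[0.9,-0.4,0]},{"linear":[0.9,-0.4,0]}]' -1 40; python3 -c "
from h import *
rel([.525,-.24,.231])
c,im=snap('wrist','w1')"
```

```text
t 0.1 tcp [ 0.1215 -0.5361  0.2308] F [ 0.1 -0.1 -0.3] w 0.0854 gf 0.0 yaw_x 12.77 q6 -12.3
units [ 1.1474e+01 -4.9920e+00  4.0000e-03]invalid input
```

View pics/w1.png

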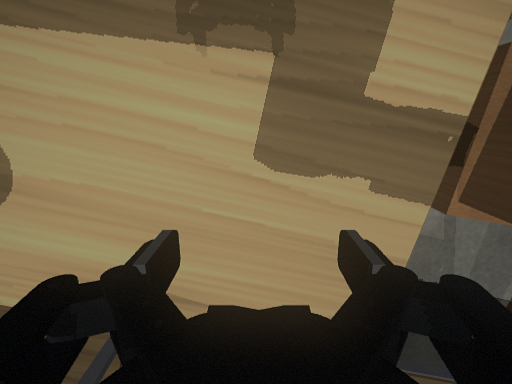

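The picture shows only bare table and open fingers: the call was refused. I expect "roll" is required in every row.

```bash
python3 -m jog '[{"linear":[0.9,-0.4,0],"roll":0},{"linear":[0.9,-0.4,0],"roll":0},{"linear":[0.9,-0.4,0],"roll":0},{"linear":[0.9,-0.4,0],"roll":0},{"linear":[0.9,-0.4,0],"roll":0},{"linear":[0.9,-0.4,0],"roll":0},{"linear":[0.9,-0.4,0],"roll":0},{"linear":[0.9,-0.4,0],"roll":0},{"linear":[0.9,-0.4,0],"roll":0},{"linear":[0.9,-0.4,0],"roll":0},{"linear":[0.9,-0.4,0],"roll":0},{"linear":[0.9,-0.4,0],"roll":0}]' -1 40; python3 -c "
from h import *
rel([.525,-.24,.231])"
```

```text
time_s: 1.15
position: [0.5017, -0.2521, 0.2312]
tool_rot: [[0.975, 0.221, -0.0], [0.221, -0.975, 0.0], [-0.0, -0.0, -1.0]]
ft_force: [1.4, -0.8, 1.3]
grip_width: -0.0001
gripper_force: 0.0
t 1.15 tcp [ 0.5017 -0.2521  0.2312] F [ 1.4 -0.8  1.3] w -0.0001 gf 0.0 yaw_x 12.77 q6 38.5
units [ 0.634 -0.165  0.004]
```

```bash
python3 -m jog '[{"linear":[0.5,-0.2,0],"roll":0},{"linear":[0,0,0.6],"roll":0},{"linear":[0,0,0.2],"roll":0},{"linear":[0,0,0.2],"roll":0},{"linear":[0,0,0.2],"roll":0},{"linear":[0,0,0.2],"roll":0},{"linear":[0,0,0.2],"roll":0},{"linear":[0,0,0.2],"roll":0},{"linear":[0,0,0.2],"roll":0},{"linear":[0,0,0.2],"roll":0},{"linear":[0,0,0.2],"roll":0},{"linear":[0,0,0.2],"roll":0}]'
python3 -m jog '[{"linear":[0,0,0.2],"roll":0},{"linear":[0,0,0.2],"roll":0},{"linear":[0,0,0.2],"roll":0},{"linear":[0,0,0.1],"roll":0},{"linear":[0,0,0],"roll":0}]'
```

```text
time_s: 2.15
position: [0.5181, -0.2415, 0.1265]
tool_rot: [[0.975, 0.221, -0.0], [0.221, -0.975, 0.0], [-0.0, -0.0, -1.0]]
ft_force: [-0.9, 0.2, 1.5]
grip_width: -0.0003
gripper_force: 0.9
time_s: 2.57
position: [0.5179, -0.2412, 0.0981]
tool_rot: [[0.975, 0.221, -0.001], [0.221, -0.975, 0.001], [-0.001, -0.001, -1.0]]
ft_force: [0.4, -0.5, -0.3]
grip_width: -0.0004
gripper_force: 0.0
```

```bash
python3 -m jog '[{"linear":[0,0,0.1],"roll":0},{"linear":[0,0,0.1],"roll":0},{"linear":[0,0,0.05],"roll":0},{"linear":[0,0,0.05],"roll":0},{"linear":[0,0,0],"roll":0}]'
python3 -m jog '[{"linear":[0,0,0.05],"roll":0},{"linear":[0,0,0.05],"roll":0},{"linear":[0,0,0],"roll":0}]'
```

```text
time_s: 2.98
position: [0.5182, -0.2416, 0.088]
tool_rot: [[0.975, 0.221, 0.0], [0.221, -0.975, -0.001], [0.0, 0.001, -1.0]]
ft_force: [-2.7, 0.7, 7.6]
grip_width: -0.0001
gripper_force: 3.7
time_s: 3.23
position: [0.5183, -0.2417, 0.0877]
tool_rot: [[0.975, 0.221, 0.002], [0.221, -0.975, -0.003], [0.002, 0.003, -1.0]]
ft_force: [-12.2, 6.8, 37.1]
grip_width: -0.0003
gripper_force: 18.9
```

```bash
python3 -m jog '[{"linear":[0,0,-0.3],"roll":0},{"linear":[0,0,-0.9],"roll":0},{"linear":[0,0,-1],"roll":0},{"linear":[0,0,-1],"roll":0},{"linear":[-1,0,-0.2],"roll":0},{"linear":[-0.5,0,0],"roll":0},{"linear":[0,0,0],"roll":0},{"linear":[0,0,0],"roll":0}]' 1
python3 - <<'E'
from h import *
rel([.568,-.24,.3]); c,im=snap("wrist","w2"); np.save("w2T.npy",c["T"]); print(np.round(c["T"],3).tolist(),proj(c,[[.568,-.24,.08],[.545,.169,.14]]))
cv2.imwrite("pics/w2b.png",cv2.resize(np.clip(im*1.5,0,255).astype(np.uint8),(800,600)))
c,im=snap("top","top2")
E
```

```text
time_s: 3.9
position: [0.4593, -0.2549, 0.2197]
tool_rot: [[0.976, 0.22, 0.001], [0.22, -0.976, -0.0], [0.001, 0.0, -1.0]]
ft_force: [0.1, -0.6, 0.6]
grip_width: 0.0856
gripper_force: 0.0
t 3.9 tcp [ 0.4593 -0.2549  0.2197] F [ 0.1 -0.6  0.6] w 0.0856 gf 0.0 yaw_x 12.69 q6 35.3
units [ 2.734  0.235 -2.007]
[[0.22, -0.942, -0.252, 0.523], [-0.975, -0.213, -0.057, -0.241], [-0.0, 0.259, -0.966, 0.362], [0.0, 0.0, 0.0, 1.0]] [[ 267.73045013   73.44254807]
 [-307.32319846  -46.64903222]]
```

View pics/w2b.png

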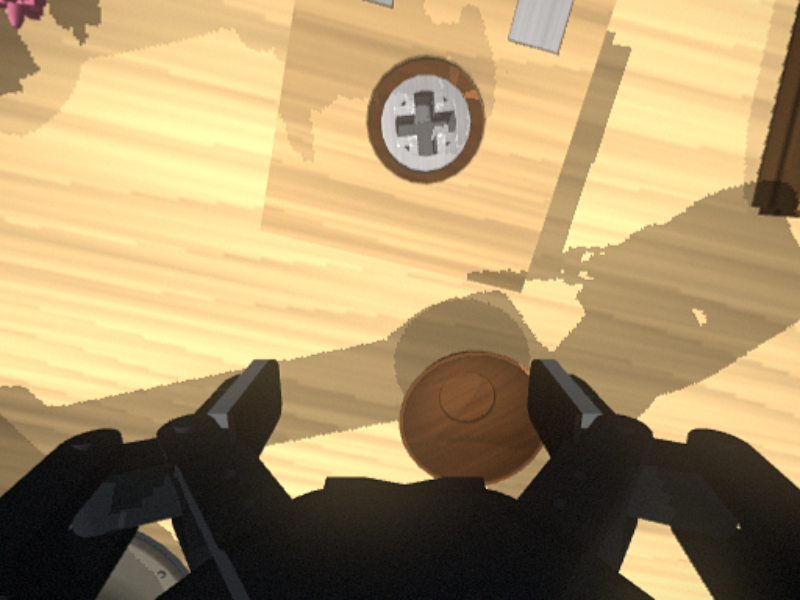

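The cover is shut, and the hub with its cross slot sits at (425,122) in the enlarged picture, inside the opening. I measure the hub's centre and slot angle.

```bash
cat >> h.py <<'E'
def hub(c,im,uv,z=.08):
    """hub centre (mean of both: disc fit, slot centroid) and slot angle by rectifying the hub's top plane"""
    S=4000.; P0=plane(c,[uv],z)[0]; n=400
    g=np.stack(np.meshgrid((np.arange(n)-n/2)/S,(np.arange(n)-n/2)/S),-1)
    P=np.c_[P0[0]+g[...,0].ravel(),P0[1]+g[...,1].ravel(),np.full(n*n,z)]
    m=proj(c,P).reshape(n,n,2).astype(np.float32)
    r=cv2.remap(im,m[...,0],m[...,1],cv2.INTER_CUBIC)
    hsv=cv2.cvtColor(r,cv2.COLOR_BGR2HSV)
    steel=((hsv[...,1]<60)).astype(np.uint8)*255
    cs,_=cv2.findContours(cv2.morphologyEx(steel,cv2.MORPH_OPEN,np.ones((9,9))),cv2.RETR_EXTERNAL,cv2.CHAIN_APPROX_NONE)
    k=max(cs,key=cv2.contourArea); (x,y),rad=cv2.minEnclosingCircle(k); M=cv2.moments(k)
    cen=np.array([M["m10"],M["m01"]])/M["m00"]
    print("disc",P0[:2]+(cen-n/2)/S,"circ",P0[:2]+(np.array([x,y])-n/2)/S,"diam",2*rad/S,"eqd",2*np.sqrt(cv2.contourArea(k)/np.pi)/S)
    return r,P0,S,n,cen
E
python3 - <<'E'
from h import *
c=optics.calibration("wrist"); c["T"]=np.load("w2T.npy"); im=cv2.imread("pics/w2.png")
r,P0,S,n,cen=hub(c,im,(425*.64,122*.64))
v=r.max(2); yy,xx=np.mgrid[:n,:n]; R=np.hypot(xx-cen[0],yy-cen[1])/S
ins=R<.0235; t,_=cv2.threshold(v[ins].reshape(-1,1),0,255,cv2.THRESH_OTSU)
d=((v<t)&ins).astype(np.uint8)*255; d=cv2.morphologyEx(d,cv2.MORPH_OPEN,np.ones((15,15)))
k=max(cv2.findContours(d,0,1)[0],key=cv2.contourArea); M=cv2.moments(k); sc=np.array([M["m10"],M["m01"]])/M["m00"]
print("thr",t,"slot centre",P0[:2]+(sc-n/2)/S,"area mm2",M["m00"]/S**2*1e6,"expect",2*12.5*38-12.5**2)
a=np.arctan2(yy-sc[1],xx-sc[0]); w=(d>0)&(np.hypot(xx-sc[0],yy-sc[1])/S>.010)
print("angle mod 90",np.degrees(np.angle(np.exp(4j*a[w]).mean()))/4)
o=r.copy(); cv2.drawContours(o,[k],-1,(0,0,255),1); cv2.imwrite("pics/rect.png",cv2.flip(o,0))
# box edges from top2: cover plate after closing
rel([.46,.12,.23])
E
```

```text
disc [ 0.56363797 -0.24531679] circ [ 0.56343913 -0.24529383] diam 0.058206192016601564 eqd 0.057003742722486685
thr 101.0 slot centre [ 0.56455663 -0.24458782] area mm2 700.8125 expect 793.75
angle mod 90 18.611582513697716
t 4.0 tcp [ 0.4602 -0.2546  0.219 ] F [-0.3 -0.2  0.2] w 0.0852 gf 0.0 yaw_x 12.77 q6 35.3
units [ 2.067 -9.135 -0.27 ]
```

View pics/rect.png

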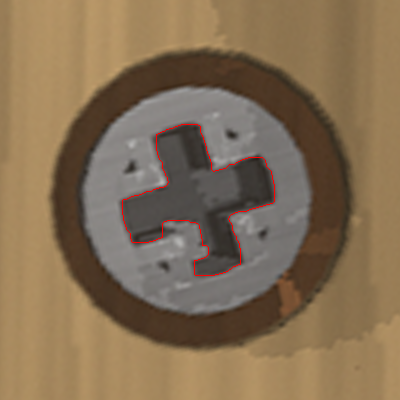

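Hub at (0.5636,-0.2453). The four dimples give 18.2° and the slot moments 18.6°. Next, a closer look at the key.

```bash
python3 -m jog '[{"linear":[0.25,-0.93,0],"roll":0},{"linear":[0.25,-0.93,0],"roll":0},{"linear":[0.25,-0.93,0],"roll":0},{"linear":[0.25,-0.93,0],"roll":0},{"linear":[0.25,-0.93,0],"roll":0},{"linear":[0.25,-0.93,0],"roll":0},{"linear":[0.25,-0.93,0],"roll":0},{"linear":[0.25,-0.93,0],"roll":0},{"linear":[0.25,-0.93,0],"roll":0},{"linear":[0.25,-0.93,-0.3],"roll":0},{"linear":[0,0,0],"roll":-0.9},{"linear":[0,0,0],"roll":-0.9}]'
python3 -m jog '[{"linear":[0,0,0],"roll":-0.9},{"linear":[0,0,0],"roll":-0.8},{"linear":[0,0,0],"roll":0},{"linear":[0,0,0],"roll":0}]'
python3 - <<'E'
from h import *
c,im=snap("wrist","w3"); np.save("w3T.npy",c["T"]); rel([.545,.169,.23]); print(proj(c,[[.545,.169,.14],[.545,.169,.056]]))
cv2.imwrite("pics/w3b.png",cv2.resize(np.clip(im*1.5,0,255).astype(np.uint8),(800,600)))
E
```

```text
time_s: 5.0
position: [0.4753, 0.1331, 0.2312]
tool_rot: [[0.926, 0.379, 0.0], [0.379, -0.926, 0.0], [0.0, -0.0, -1.0]]
ft_force: [-0.3, 0.2, 0.1]
grip_width: 0.0856
gripper_force: 0.0
time_s: 5.33
position: [0.4752, 0.1307, 0.2309]
tool_rot: [[0.864, 0.503, -0.001], [0.503, -0.864, 0.0], [-0.001, -0.0, -1.0]]
ft_force: [0.2, -0.8, -1.2]
grip_width: 0.0852
gripper_force: 0.0
t 5.38 tcp [0.4752 0.1306 0.231 ] F [-0.2 -0.8  0.2] w 0.0854 gf 0.0 yaw_x 30.17 q6 61.4
units [1.992 0.046 0.024]
[[260.60905578 101.79283716]
 [260.12173119 106.41007992]]
```

View pics/w3b.png

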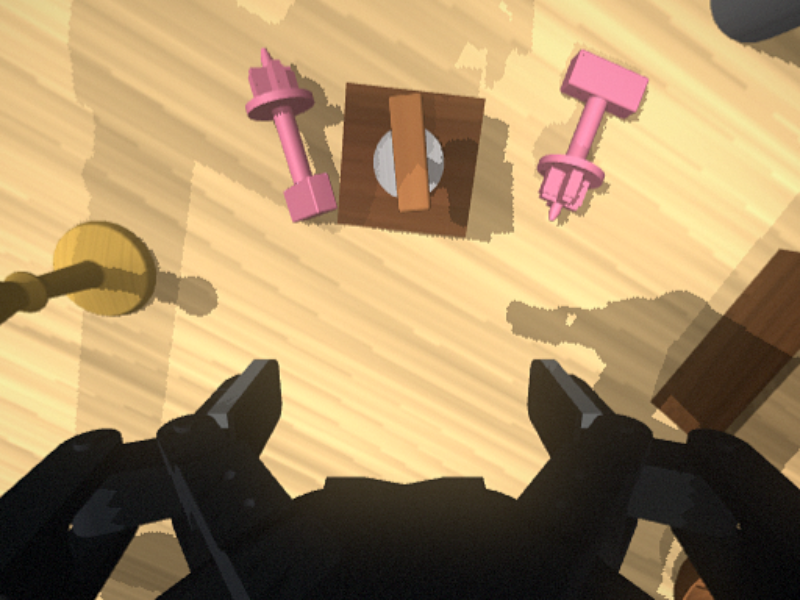

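The wrist view shows the real key at (409,155), with its wooden bar nearly along the image columns. The pink ones at (290,140) and (590,140) stay clear of the fingers. I measure the bar and collar.

```bash
python3 - <<'E'
from h import *
c=optics.calibration("wrist"); c["T"]=np.load("w3T.npy"); im=cv2.imread("pics/w3.png")
hsv=cv2.cvtColor(im,cv2.COLOR_BGR2HSV)
roi=np.zeros(im.shape[:2],np.uint8); roi[56:142,230:290]=1
print("bar hsv",hsv[80,261],hsv[120,264],"end",hsv[132,264],"block",hsv[130,235],"collar",hsv[105,244])
bar=((hsv[...,0]<20)&(hsv[...,1]>100)&(hsv[...,2]>95)&(roi>0)).astype(np.uint8)*255
k=max(cv2.findContours(bar,0,1)[0],key=cv2.contourArea)
b=cv2.boxPoints(cv2.minAreaRect(k)); print(b.round(1).tolist(),cv2.contourArea(k))
P=plane(c,k.reshape(-1,2),.14)[:,:2].astype(np.float32); (ctr,wh,ang)=cv2.minAreaRect(P*1000); print("bar at z.14",ctr,wh,ang)
st=((hsv[...,1]<60)&(roi>0)).astype(np.uint8)*255
ks=max(cv2.findContours(cv2.morphologyEx(st|bar,cv2.MORPH_OPEN,np.ones((3,3))),0,1)[0],key=cv2.contourArea)
pts=np.argwhere(st>0)[:,::-1]; h=cv2.convexHull(pts.astype(np.float32)).reshape(-1,2)
Q=plane(c,h,.056)[:,:2].astype(np.float32)*1000; print("collar",cv2.minEnclosingCircle(Q))
E
```

```text
bar hsv [ 13 152 116] [ 13 150 134] end [ 13 153 135] block [ 13 148  74] collar [  6  10 126]
[[248.1999969482422, 61.29999923706055], [268.1000061035156, 59.5], [274.8999938964844, 133.5], [254.89999389648438, 135.3000030517578]] 1373.0
bar at z.14 (547.4307861328125, 169.6600341796875) (58.81730270385742, 16.774234771728516) 35.99113845825195
collar ((547.8115844726562, 169.2568817138672), 26.0529842376709)
```

```bash
python3 -m jog '[{"linear":[0,0,0],"roll":-0.6},{"linear":[0,0,0],"roll":-0.57},{"linear":[0.7,0.1,0],"roll":0},{"linear":[0.7,0.1,0],"roll":0},{"linear":[0.62,0.07,0],"roll":0},{"linear":[0,0,0.5],"roll":0},{"linear":[0,0,0.5],"roll":0},{"linear":[0,0,0],"roll":0},{"linear":[0,0,0],"roll":0}]'
python3 -c "
from h import *
rel([.547,.1694,.107])"
```

```text
time_s: 6.13
position: [0.5464, 0.1691, 0.1909]
tool_rot: [[0.808, 0.588, -0.002], [0.588, -0.808, -0.0], [-0.002, -0.001, -1.0]]
ft_force: [0.7, 0.8, 0.4]
grip_width: 0.0851
gripper_force: 0.0
t 6.13 tcp [0.5464 0.1691 0.1909] F [0.7 0.8 0.4] w 0.0851 gf 0.0 yaw_x 36.05 q6 59.3
units [0.019 0.006 2.097]
```

```bash
python3 -m jog '[{"linear":[0,0,0.6],"roll":0},{"linear":[0,0,0.6],"roll":0},{"linear":[0,0,0.5],"roll":0},{"linear":[0,0,0.3],"roll":0},{"linear":[0,0,0.1],"roll":0},{"linear":[0,0,0],"roll":0},{"linear":[0,0,0],"roll":0}]'
python3 -m jog '[{"linear":[0,0,0],"roll":0},{"linear":[0,0,0],"roll":0},{"linear":[0,0,0],"roll":0},{"linear":[0,0,0],"roll":0},{"linear":[0,0,0],"roll":0},{"linear":[0,0,0],"roll":0},{"linear":[0,0,0],"roll":0},{"linear":[0,0,0],"roll":0}]' -1 80
```

```text
time_s: 6.72
position: [0.5474, 0.1691, 0.1088]
tool_rot: [[0.808, 0.589, 0.002], [0.589, -0.808, 0.0], [0.002, 0.001, -1.0]]
ft_force: [-1.0, -0.1, -0.8]
grip_width: 0.0855
gripper_force: 0.0
time_s: 7.38
position: [0.5469, 0.169, 0.1077]
tool_rot: [[0.808, 0.589, 0.001], [0.589, -0.808, 0.0], [0.001, 0.001, -1.0]]
ft_force: [1.6, -1.3, 3.4]
grip_width: 0.0169
gripper_force: 78.5
```

```bash
python3 -m jog '[{"linear":[0,0,-0.2],"roll":0},{"linear":[0,0,-0.4],"roll":0},{"linear":[0,0,-0.5],"roll":0},{"linear":[0,0,-0.5],"roll":0},{"linear":[0,0,-0.5],"roll":0},{"linear":[0,0,-0.5],"roll":0},{"linear":[0,0,-0.5],"roll":0},{"linear":[0,0,-0.5],"roll":0},{"linear":[0,0,-0.4],"roll":0},{"linear":[0,0,0],"roll":0},{"linear":[0,0,0],"roll":0}]'
python3 - <<'E'
from h import *
rel([.5636,-.2453,.2675])
c,im=snap("wrist","w4"); print(c["T"][:3,3] if hasattr(c["T"],"shape") else 0)
s,ims=snap("scene","s4")
p=proj(s,[env.observe()["position"]])[0].astype(int); print(p)
y,x=max(p[1]-90,0),max(p[0]-90,0)
a=cv2.resize(ims[y:y+190,x:x+180],(360,380)); b=cv2.resize(im,(507,380))
b=b[:,60:500]; cv2.imwrite("pics/c4.png",np.clip(np.hstack([a,b])*1.5,0,255).astype(np.uint8))
E
```

```text
time_s: 8.3
position: [0.5464, 0.1692, 0.2672]
tool_rot: [[0.808, 0.589, -0.0], [0.589, -0.808, 0.0], [0.0, -0.0, -1.0]]
ft_force: [0.3, -0.2, -3.0]
grip_width: 0.0168
gripper_force: 78.4
t 8.3 tcp [0.5464 0.1692 0.2672] F [ 0.3 -0.2 -3. ] w 0.0168 gf 78.4 yaw_x 36.12 q6 59.2
units [-5.76   8.623 -0.009]
[0.59949966 0.20736731 0.40989219]
[316 150]
```

View pics/c4.png

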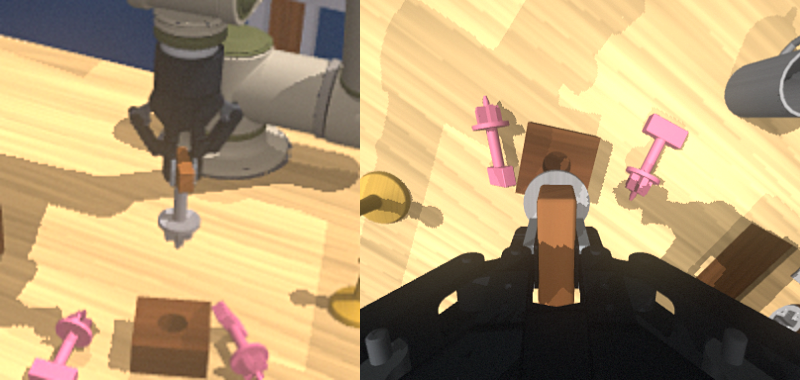

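The key hangs straight in the fingers (left half: collar at (178,222), pin down) and the block is empty. The right half shows the collar at (557,200) ahead of the pads. I go to the hub and look again on the way.

```bash
python3 -m jog '[{"linear":[-0.35,0.35,0],"roll":0},{"linear":[-0.7,0.68,0],"roll":0},{"linear":[-0.7,0.68,0],"roll":0},{"linear":[-0.7,0.68,0],"roll":0},{"linear":[-0.7,0.68,0],"roll":0},{"linear":[-0.7,0.68,0],"roll":0},{"linear":[-0.7,0.68,0],"roll":0},{"linear":[-0.7,0.68,0],"roll":0},{"linear":[-0.7,0.68,0],"roll":0},{"linear":[-0.7,0.68,0],"roll":0},{"linear":[-0.7,0.68,0],"roll":0},{"linear":[-0.7,0.68,0],"roll":0}]'
python3 -m jog '[{"linear":[-0.35,0.35,0],"roll":0},{"linear":[0,0,0],"roll":0.9},{"linear":[0,0,0],"roll":0.9},{"linear":[0,0,0],"roll":0.9},{"linear":[0,0,0],"roll":0.88},{"linear":[0,0,0],"roll":0},{"linear":[0,0,0],"roll":0},{"linear":[0,0,0],"roll":0}]'
python3 - <<'E'
from h import *
rel([.5625,-.2456,.2675]); c,im=snap("wrist","w5"); np.save("w5T.npy",c["T"])
uv=proj(c,[[.5635,-.2453,.08]])[0]; print(uv)
r,P0,S,n,cen=hub(c,im,uv)
a=cv2.flip(r,0); b=cv2.resize(im[:, 156:376],(0,0),fx=1.04,fy=1.04)
cv2.imwrite("pics/c5.png",np.clip(np.hstack([a,b[:400,:]] if b.shape[0]>=400 else [a[:b.shape[0]],b])*1.5,0,255).astype(np.uint8))
E
```

```text
time_s: 9.4
position: [0.47, -0.2752, 0.2659]
tool_rot: [[0.808, 0.589, -0.002], [0.589, -0.808, 0.002], [-0.0, -0.003, -1.0]]
ft_force: [1.2, 0.1, -2.5]
grip_width: 0.0169
gripper_force: 78.3
time_s: 10.07
position: [0.4679, -0.2931, 0.2666]
tool_rot: [[0.949, 0.315, -0.001], [0.315, -0.949, 0.001], [-0.001, -0.001, -1.0]]
ft_force: [0.7, 0.3, -2.9]
grip_width: 0.017
gripper_force: 78.4
t 10.07 tcp [ 0.4679 -0.2931  0.2666] F [ 0.7  0.3 -2.9] w 0.017 gf 78.4 yaw_x 18.34 q6 27.3
units [ 2.619 -0.383 -0.022]
[245.3995082   83.21624155]
disc [ 0.56376942 -0.24557894] circ [ 0.56372416 -0.24580771] diam 0.05847185516357422 eqd 0.057025376684326945
```

View pics/c5.png

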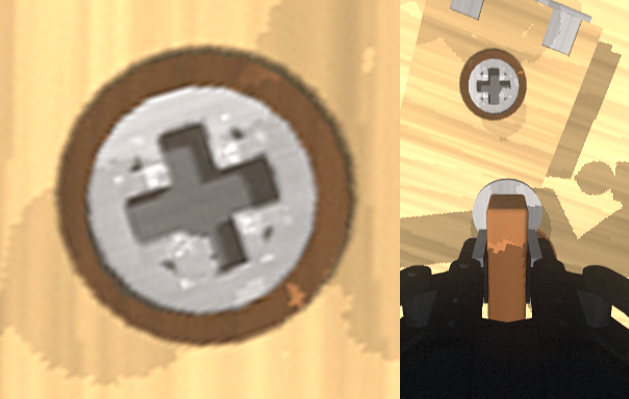

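The hub view shows the slot again, with dimples giving about 17.3°. The key's collar is at the right, top arc at (507,180). I fit the collar arc in this same picture to get the key-to-hub shift directly.

```bash
python3 - <<'E'
from h import *
from scipy.optimize import least_squares
c=optics.calibration("wrist"); c["T"]=np.load("w5T.npy"); im=cv2.imread("pics/w5.png"); hsv=cv2.cvtColor(im,cv2.COLOR_BGR2HSV)
m=np.zeros(im.shape[:2],np.uint8); m[168:206,222:298]=(hsv[168:206,222:298,1]<70)*255
m=cv2.morphologyEx(m,cv2.MORPH_OPEN,np.ones((3,3)))
E=[]
for u in range(228,292):
    v=np.flatnonzero(m[:,u])
    if len(v): E.append((u,v[0]-.5))
E=np.array(E,float); Q=plane(c,E,.2666-.0515)[:,:2]*1000
f=least_squares(lambda p:np.hypot(*(Q-p).T)-26,[560,-270],loss="soft_l1"); print(len(E),f.x,np.abs(f.fun).mean(),np.abs(f.fun).max())
s=env.observe();R=np.array(s["tool_rot"]);t=np.array(s["position"])
k=np.r_[f.x/1000,0];d=(R.T@(k-t));print("key in tool mm",(d*1000).round(2)[:2])
print("shift units",((R.T@(np.array([.5638,-.2456,0])-k))/.04).round(3)[:2]); rel([.5627,-.2459,.2666])
E
```

```text
64 [ 514.51699463 -279.23379179] 5.848946632915095 19.904401167368945
key in tool mm [48.69  1.71]
shift units [ 1.434 -0.411]
t 10.12 tcp [ 0.468  -0.2931  0.2668] F [ 0.1 -0.  -2.5] w 0.0169 gf 78.4 yaw_x 18.32 q6 27.3
units [ 2.62  -0.376  0.005]
```

```bash
python3 - <<'E'
from h import *
from scipy.optimize import least_squares
c=optics.calibration("wrist"); c["T"]=np.load("w5T.npy"); im=cv2.imread("pics/w5.png")
pts=np.array([(507,180),(473,209),(543,209),(483,190),(532,190)],float)
uv=np.c_[156+(pts[:,0]-400)/1.04,pts[:,1]/1.04]-.3
Q=plane(c,uv,.2666-.0515)[:,:2]*1000
f=least_squares(lambda p:np.hypot(*(Q-p).T)-26,[480,-290])
s=env.observe();R=np.array(s["tool_rot"]);t=np.array(s["position"])
k=np.r_[f.x/1000,0];print(f.x,f.fun,"tool mm",(R.T@(k-t)*1000).round(2)[:2]); print("tcp px",proj(c,[t]),"expected collar top centre px",proj(c,[t-[0,0,.0515]]))
print("shift",((R.T@(np.array([.5638,-.2456,0])-k))/.04).round(3)[:2])
E
```

```text
[ 468.899504   -293.78830945] [ 0.15462249  0.10070596  0.33944637  0.01438471 -0.32526783] tool mm [0.81 1.18]
tcp px [[257.89451621 235.27410725]] expected collar top centre px [[258.16690835 206.97366109]]
shift [ 2.631 -0.398]
```

```bash
python3 -m jog '[{"linear":[0.4,-0.1,0],"roll":0.17},{"linear":[0.7,-0.1,0],"roll":0},{"linear":[0.7,-0.1,0],"roll":0},{"linear":[0.5,-0.09,0],"roll":0},{"linear":[0.32,0,0],"roll":0},{"linear":[0,0,0.5],"roll":0},{"linear":[0,0,0.5],"roll":0},{"linear":[0,0,0.5],"roll":0},{"linear":[0,0,0.4],"roll":0},{"linear":[0,0,0.2],"roll":0},{"linear":[0,0,0],"roll":0},{"linear":[0,0,0],"roll":0}]'
python3 -c "
from h import *
rel([.5627,-.2461,.175])"
```

```text
time_s: 11.12
position: [0.5635, -0.247, 0.1837]
tool_rot: [[0.954, 0.299, 0.0], [0.299, -0.954, -0.0], [0.0, 0.0, -1.0]]
ft_force: [0.0, -0.5, -2.4]
grip_width: 0.0173
gripper_force: 78.4
t 11.12 tcp [ 0.5635 -0.247   0.1837] F [ 0.  -0.5 -2.4] w 0.0173 gf 78.4 yaw_x 17.39 q6 37.9
units [-0.011 -0.028  0.219]
```

```bash
python3 -m jog '[{"linear":[0,-0.035,0],"roll":0},{"linear":[0,0,0.1],"roll":0},{"linear":[0,0,0.1],"roll":0},{"linear":[0,0,0.1],"roll":0},{"linear":[0,0,0.1],"roll":0},{"linear":[0,0,0],"roll":0}]'
python3 -m jog '[{"linear":[0,0,0.08],"roll":0},{"linear":[0,0,0.08],"roll":0},{"linear":[0,0,0.08],"roll":0},{"linear":[0,0,0],"roll":0}]'
```

```text
time_s: 11.62
position: [0.5625, -0.2454, 0.1663]
tool_rot: [[0.954, 0.298, -0.001], [0.298, -0.954, 0.001], [-0.001, -0.001, -1.0]]
ft_force: [0.5, 0.4, -2.7]
grip_width: 0.0171
gripper_force: 78.4
time_s: 11.95
position: [0.5626, -0.2455, 0.1569]
tool_rot: [[0.954, 0.298, -0.001], [0.298, -0.954, 0.001], [-0.001, -0.001, -1.0]]
ft_force: [-0.5, -0.2, -3.6]
grip_width: 0.0169
gripper_force: 78.4
```

Free of contact, splines already entering. Going on.

```bash
python3 -m jog '[{"linear":[0,0,0.08],"roll":0},{"linear":[0,0,0.08],"roll":0},{"linear":[0,0,0.08],"roll":0},{"linear":[0,0,0.08],"roll":0},{"linear":[0,0,0],"roll":0}]'
python3 -m jog '[{"linear":[0,0,0.05],"roll":0},{"linear":[0,0,0.05],"roll":0},{"linear":[0,0,0],"roll":0}]'
```

```text
time_s: 12.37
position: [0.5626, -0.2454, 0.1441]
tool_rot: [[0.954, 0.298, -0.001], [0.298, -0.954, 0.001], [-0.001, -0.001, -1.0]]
ft_force: [0.1, 0.5, -2.4]
grip_width: 0.0168
gripper_force: 78.4
time_s: 12.62
position: [0.5628, -0.2455, 0.1406]
tool_rot: [[0.954, 0.298, -0.0], [0.298, -0.954, 0.0], [-0.0, -0.0, -1.0]]
ft_force: [0.1, 0.7, -2.7]
grip_width: 0.0173
gripper_force: 78.4
```

```bash
python3 -m jog '[{"linear":[0,0,0.04],"roll":0},{"linear":[0,0,0.04],"roll":0},{"linear":[0,0,0],"roll":0}]' - 110
python3 -m jog '[{"linear":[0,0,0.04],"roll":0},{"linear":[0,0,0.04],"roll":0},{"linear":[0,0,0],"roll":0}]'
python3 -m jog '[{"linear":[0,0,0.03],"roll":0},{"linear":[0,0,0.02],"roll":0},{"linear":[0,0,0],"roll":0}]'
```

```text
time_s: 12.87
position: [0.563, -0.2457, 0.1379]
tool_rot: [[0.954, 0.298, 0.0], [0.298, -0.954, -0.0], [0.0, 0.0, -1.0]]
ft_force: [0.3, -0.2, -2.2]
grip_width: 0.0165
gripper_force: 109.1
time_s: 13.12
position: [0.5631, -0.2457, 0.1361]
tool_rot: [[0.954, 0.299, 0.002], [0.299, -0.954, -0.001], [0.001, 0.002, -1.0]]
ft_force: [-2.0, 2.5, 10.5]
grip_width: 0.0166
gripper_force: 111.1
time_s: 13.37
position: [0.5631, -0.2457, 0.1344]
tool_rot: [[0.954, 0.299, 0.002], [0.299, -0.954, -0.001], [0.001, 0.002, -1.0]]
ft_force: [-3.2, 1.7, 11.9]
grip_width: 0.017
gripper_force: 111.1
```

```bash
python3 -m jog '[{"linear":[0,0,0.03],"roll":0},{"linear":[0,0,0.03],"roll":0},{"linear":[0,0,0],"roll":0}]'
python3 -m jog '[{"linear":[0,0,0.02],"roll":0},{"linear":[0,0,0.02],"roll":0},{"linear":[0,0,0],"roll":0},{"linear":[0,0,0],"roll":0}]'
```

```text
time_s: 13.62
position: [0.5631, -0.2457, 0.1322]
tool_rot: [[0.954, 0.299, 0.002], [0.299, -0.954, -0.001], [0.001, 0.002, -1.0]]
ft_force: [-3.7, 2.2, 12.9]
grip_width: 0.0167
gripper_force: 111.4
time_s: 13.95
position: [0.5632, -0.2458, 0.1316]
tool_rot: [[0.954, 0.299, 0.003], [0.299, -0.954, -0.002], [0.002, 0.003, -1.0]]
ft_force: [-5.4, 2.4, 17.6]
grip_width: 0.0165
gripper_force: 112.4
```

```bash
python3 -m jog '[{"linear":[0,0,0.02],"roll":0},{"linear":[0,0,0],"roll":0},{"linear":[0,0,0],"roll":0},{"linear":[0,0,0],"roll":0}]'
python3 - <<'E'
from h import *
rel([.5632,-.2458,.1316])
s,im=snap("scene","s9"); p=proj(s,[[.5636,-.2455,.1]])[0].astype(int)
a=im[p[1]-75:p[1]+75,p[0]-80:p[0]+100]; b=im[90:330,150:470]
cv2.imwrite("pics/c9.png",np.clip(np.hstack([cv2.resize(a,(432,360)),cv2.resize(b,(360,360))])*1.4,0,255).astype(np.uint8))
E
```

```text
time_s: 14.28
position: [0.5632, -0.2458, 0.1315]
tool_rot: [[0.954, 0.299, 0.003], [0.299, -0.954, -0.002], [0.002, 0.003, -1.0]]
ft_force: [-7.0, 4.0, 22.1]
grip_width: 0.0167
gripper_force: 113.2
t 14.28 tcp [ 0.5632 -0.2458  0.1315] F [-7.   4.  22.1] w 0.0167 gf 113.2 yaw_x 17.38 q6 38.0
units [-0.001  0.    -0.002]
```

View pics/c9.png

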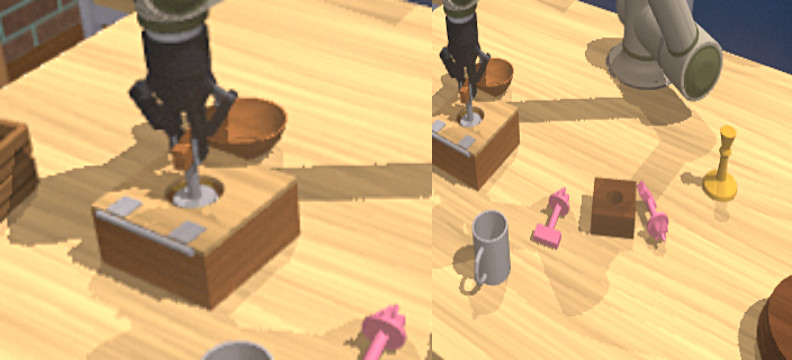

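The key's collar sits down inside the cover's opening at (193,195), the cover is shut, and the bystanders are untouched. TCP height has stopped changing (0.1315, 6 mm below first contact) while the force rose to 22 N, so the plunger is at its stop.

```bash
python3 -c "
from rig import env
print(env.close_job())"
```

```text
the job is handed in; nothing more can be done
None
```

I shut the cover, took the key from its block and slid it fully home in the hub. I handed the job in at about 14 s with the key still gripped and pressed down at about 22 N, which put the plunger at its bottom stop; the tankard, bowl and candlestick were not touched.

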